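Slip test of a bottle weight ring on a tilting plate

ROBOT

A 6-joint arm with a two-finger parallel gripper is mounted at the origin on a cart in front of the work surface, level with it; the furniture and walls round the work are solid. World frame = base frame: x ahead of the robot, y to its left, z up, the work surface at z = 0. Lengths are in mm, angles in degrees, forces in N, time in s.
With the tool pointing down it reaches from about 300 to 775 mm from the base axis. Payload 14.6 kg.
Tool frame: the origin (TCP) lies midway between the tips of the shut fingers; the grasp point (between the pads) lies 19 mm behind it; z points along the fingers, y is the line along which they close (so a half turn about z gives the same grasp; the last joint's range is limited). The gripper opens to 85 mm and grips with 20 to 120 N. Pads are 22 mm wide; open, the fingers measure 114 mm over their backs; the gripper's body (76 mm by 85 mm) begins 54 mm behind the grasp point. The pads swing forward as they close: fully open they stand 13 mm farther back than shut.
Start: joints at [-76.066, 17.183, 87.147, -0, 75.671, -3.816], TCP at [167.67, -523.809, 231.281] pointing down, gripper open.
Joint ranges: [-173.82, 173.82], [-45.26, 126.66], [13.44, 144.39], [-59.66, 239.66], [0, 175.72], [-146.38, 146.38]. Speed limits (degrees/s): [127.2, 127.2, 147.25, 180, 180, 180].

INTERFACE

Orientations are given as [roll, pitch, yaw] about the fixed x, y, z axes, in that order (R = Rz(yaw) Ry(pitch) Rx(roll)).
In Python, from plant import env, capture, camera_info, spotter gives the robot as it stands.
- The arm moves only by the tool jog_arm, never from a script. Its arguments are lists of equal length, an entry for each row: "dp": the shift along the tool's x, y, z in cm, a list of three; "yaw": the turn about the tool's z in degrees; "gripper": the gripper command: -1 is fully open, 1 is shut, values between are in proportion. In form: {"dp": [[x, y, z], ...], "yaw": [yaw, ...], "gripper": [gripper, ...]}. A call has 1 to 5 rows; each row shifts and turns the commanded pose from where the row before left it, along the tool's axes as they then stand; what a row does not reach is not made up. A row lasts 1/10 s, in which the tool goes at most 50 mm and 8.59 degrees, less where a joint would pass 70% of its speed; a pose out of reach is approached as far as the arm can. A call with a gripper value outside its range is refused whole. The fingers move at their own pace and stop on an object; the grip force is fixed at half the most. Time passes only in rows, so rows that do not move let the fingers close. It gives the time, the measured TCP pose, the force, the opening and the grip force at its end, in the units of the state.
- env.get_state(): the state, without advancing time (a new reading comes with each control period).
- capture(name): name is "side" or "top"; returns the picture (400x640x3 uint8, red, green, blue); there is no depth.
- camera_info(name): a dict with "intrinsics" (3x3 intrinsics, pixels), "eye" and "orientation" of the camera in the world. Camera axes: x right, y down, z forward; pixel columns grow to the right and rows downward; lengths in mm; the calibration is good to about 2 mm. A picture is of the moment at which its call begins. camera_info takes no time and is no camera call.
- env.sign_off(): hands the job in; it is judged then, once.
Trained networks look in the newest picture that a camera, given by its name, has taken for a name from the list of things; names that differ only in an ending like _2 or _b are one class to them, and where a whole thing is asked for, a point or a joint stands for the part that bears it (a point fixed in the world has none). Each returns a list of dicts, best first, with "confidence" (0 to 1); they miss things now and then, are a little off and sometimes report something else, mostly with a low value. They report only what shows in the picture. A call takes as long as a camera call. They do not tell look-alikes from the thing itself.
- spotter.silhouettes(camera, label): "region" (400x640 bool, what is visible of it) and "at" ([column, row] in pixels, amid what is visible of it).
- spotter.mark_of(camera, label): "at" ([column, row] in pixels: a listed point, or the origin of a listed thing).
The state is a dict: "clock": time; "qpos": joint angles; "qd": joint speeds; "tau": joint torques, N m; "position": TCP position; "orientation": TCP orientation; "ft_force": force on the tool from outside, world axes, zero at the start; "wrist_torque": the same for the moment, N m; "finger_gap": finger opening in mm; "grasp_force": force on a finger pad.
Only numpy, scipy, OpenCV 4.12 (cv2) and the standard library are available. Lean on these libraries where they do the work, as an engineer would, in place of code of your own. Each camera call takes 0.05 s, during which the arm holds its last target. There are 200 camera calls.

TASK

Lay the steel bottle ring flat in the empty marked start box on the tilting plate of the slip tester and let go of it. Then raise the plate slowly by its black grip until the ring starts to slide by itself down to the foot stop, and leave the plate standing at that angle; the reference block beside it must not slide. Be gentle: do not press the ring hard onto the plate, do not strain the grip, and do not disturb the other things.

Things in the scene. Friction and masses are not known exactly. Their poses are not given: they have to be found in the camera images.
- slip_rig: Slip tester fixed to the bench: grey base 250 x 170 mm, aluminium plate 198 x 150 x 8 mm hinged on it. Origin: on the bench under the plate's middle; x = uphill, from hinge to grip (roughly towards the robot), z up. Hinge axis parallel to y at x = -0.100, z = 0.034. Plate down: top at z = 0.038, uphill end at x = 0.100. Cheeks and scale disc beside the hinge rise to 86 mm.
- tilt (a joint): Tilt of the plate, rad: 0 = level, grows as the grip end is raised; to 0.8. The hinge is stiff and the plate stays where it is left; raising takes 10 to 15 N upwards at the grip. The tilt at which the ring slides is unknown beforehand: between 0.17 and 0.42; the reference block slides only about 0.04 to 0.08 beyond that.
- plate_grip (a point): Point in the black rubber grip fin at the plate's uphill end, moving with it; axes as slip_rig's, tilting along. The fin is 14 mm thick along y (pinch it across y), 20 mm along x, rises 35 mm over the plate's top; this point is 10 mm below its top, 0.212 m from the hinge axis along the plate and 29 mm above that axis square to it. Pinch with at most 30 N; 80 N summed over both fingers strains it.
- plate_start (a point): Centre of the ring's start box, on the plate's top, moving with it: a thin black outline 72 mm along x by 66 mm along y, on the plate's half at the robot's left. At x = 0.020, y = -0.036, z = 0.038 of slip_rig with the plate down. The reference block stands beside it at y = +0.036.
- plate_foot (a point): Point on the plate's top at the uphill face of the foot stop (12 mm high bar across the plate near the hinge), mid ring lane; moves with the plate. x uphill along the plate, z square to it. The start box is centred at x = 0.100 from here; a ring resting against the stop has its centre at x = 0.031. At slip_rig x = -0.080 with the plate down.
- steel_ring: Flat grey steel ring, 62 mm outside diameter, 12 mm thick, hole about 25 mm, 0.15 to 0.3 kg. It lies on the bench in front of the slip tester, in a row with the tape roll and the cap. Origin: centre of its underside, z up.
- ref_block: Reference block: steel block 50 x 36 x 16 mm with a thin dark sole, standing on the plate next to the start box. Origin: centre of its underside. Not to be touched.
- tape_roll: Beige roll of tape, 58 mm across, 19 mm high, lying on the bench. Origin: centre of its underside. Bystander.
- white_cap: White ribbed bottle cap, 52 mm across, 24 mm high, on the bench. Origin: centre of its underside. Bystander.
Mind the look-alikes: they are no part of the job. Leave any blue look-alike of the steel_ring alone.

How it is judged (in metres and radians):
On the way, in this order (a step that is already met when the one before it is completed fails the run):
1. the ring lies flat in the start box on the level plate, let go (x of steel_ring in the frame of plate_foot between 0.085 and 0.115 m and y of steel_ring in the frame of plate_foot between -0.014 and 0.014 m and z of steel_ring in the frame of plate_foot between -0.004 and 0.004 m and value of joint tilt below 0.05 rad and contact force between the fingers and steel_ring below 0.1 N), for 0.2 s.
2. the plate is raised and the ring has begun to slide (value of joint tilt above 0.15 rad and x of steel_ring in the frame of plate_foot below 0.078 m and z of steel_ring in the frame of plate_foot below 0.006 m), for 0.05 s.
At the end, for the whole second after the job is handed in: The ring lies flat against the foot stop (centre within 6 mm of touching, within 25 mm of mid lane), the reference block is still beside the start box (under about 13 mm down the plate), the plate stands still, raised over 0.15 rad where the slide happened, and all is at rest (x of steel_ring in the frame of plate_foot between 0.022 and 0.037 m and y of steel_ring in the frame of plate_foot between -0.025 and 0.025 m and z of steel_ring in the frame of plate_foot between -0.004 and 0.005 m and x of ref_block in the frame of plate_foot above 0.088 m and value of joint tilt above 0.15 rad and linear speed of each of steel_ring, ref_block below 0.01 m/s and velocity of joint tilt between -0.02 and 0.02 rad/s).
It fails at once if the reference block is touched, or slides more than about 13 mm down the plate (x of ref_block in the frame of plate_foot below 0.088 m or contact force between the fingers and ref_block above 1 N).
It fails at once if the ring is put or pushed down the lane, or touched while the plate is raised (it must slide by itself) ((value of joint tilt above 0.1 rad and contact force between the fingers and steel_ring above 0.5 N) or (value of joint tilt below 0.15 rad and x of steel_ring in the frame of plate_foot between 0 and 0.07 m and y of steel_ring in the frame of plate_foot between -0.03 and 0.03 m and z of steel_ring in the frame of plate_foot between -0.006 and 0.006 m)).
It fails at once if the plate is lowered again after the ring has slid (value of joint tilt above 0.05 rad and velocity of joint tilt below -0.08 rad/s and x of steel_ring in the frame of plate_foot between 0 and 0.07 m and z of steel_ring in the frame of plate_foot between -0.006 and 0.006 m).
It fails at once if the ring is pressed or dropped hard onto the tester (over 40 N), or the grip is strained (summed finger force over 80 N) ((value of joint tilt below 0.1 rad and contact force between steel_ring and slip_rig above 40 N) or contact force between the fingers and slip_rig above 80 N).
It fails at once if the tape roll or the cap is moved (distance of any of tape_roll, white_cap from where it was at the start of the episode above 0.02 m).
It also fails if it takes over 72 s, if anything falls off the work surface, if the arm or the gripper's body presses on something with over 40 N, if the wrist force passes 120 N, or if a joint passes its speed limit or range.

## Working session

There is one attempt and no reset: what is moved stays moved. The work goes in short steps, Python scripts to look and compute and a tool call to move; the robot and the scene stay as the last step left them, time stands still between calls to the robot, and variables do not carry over. Pictures are saved under pics/ and viewed, at most 10 in all, crops included, and the job is handed in when it is done.

Besides the shell and the picture viewer there is one more tool, called after "Emit:" as a command line: name --pt "numbers of a row" for each row, then --argument value for the rest. jog_arm: Moves the arm, as the interface text tells. Its arguments: {"type":"object","properties":{"dp":{"type":"array"},"yaw":{"type":"array"},"gripper":{"type":"array"}},"required":["dp","yaw","gripper"]}

```bash
mkdir -p pics; cat > h.py <<'E'
import numpy as np, cv2
from plant import env, capture, camera_info, spotter
from scipy.spatial.transform import Rotation as Ro
def cam(n):
    c=camera_info(n); return c
def R_of(c):
    o=np.array(c["orientation"],float)
    return o if o.shape==(3,3) else Ro.from_euler('xyz',o,degrees=True).as_matrix()
def ray(n,px):
    c=camera_info(n);K=np.array(c["intrinsics"]);d=R_of(c)@np.linalg.solve(K,[px[0],px[1],1.])
    return np.array(c["eye"],float),d
def onz(n,px,z):
    e,d=ray(n,px); return e+d*(z-e[2])/d[2]
def proj(n,p):
    c=camera_info(n);K=np.array(c["intrinsics"]);q=K@(R_of(c).T@(np.array(p,float)-c["eye"]));return q[:2]/q[2]
E
python3 - <<'E'
from h import *
for n in("top","side"):
    print(n,camera_info(n)); cv2.imwrite(f"pics/{n}0.png",capture(n)[:,:,::-1])
    for l in("steel_ring","tape_roll","white_cap","ref_block","plate_start","plate_foot","plate_grip","slip_rig"):
        z={"plate_start":38,"plate_foot":38,"ref_block":38,"plate_grip":63}.get(l,0)
        for r in spotter.mark_of(n,l): print(n,l,np.round(r["at"]),round(r["confidence"],2),np.round(onz(n,r["at"],z)))
print(env.get_state())
E
```

```text
top {'intrinsics': array([[394.34155335,   0.        , 324.17179781],
       [  0.        , 394.34155335, 198.94755965],
       [  0.        ,   0.        ,   1.        ]]), 'eye': array([526.56511021, 127.18382507, 931.4783176 ]), 'orientation': array([-176.48398892,    0.56973633,  -89.60180778])}
top steel_ring [279. 270.] 0.91 [417. 242.   0.]
top steel_ring [264. 183.] 0.75 [622. 280.   0.]
top tape_roll [390. 265.] 0.69 [431. -19.   0.]
top white_cap [338. 266.] 0.61 [426. 103.   0.]
top white_cap [386. 265.] 0.5 [430. -10.   0.]
top ref_block [354. 190.] 0.76 [602.  68.  38.]
top plate_start [320. 193.] 0.73 [594. 146.  38.]
top plate_foot [314. 148.] 0.73 [698. 160.  38.]
top plate_grip [338. 229.] 0.64 [514. 106.  63.]
top slip_rig [335. 183.] 0.89 [622. 111.   0.]
side {'intrinsics': array([[492.16948401,   0.        , 317.22603039],
       [  0.        , 492.16948401, 201.67027899],
       [  0.        ,   0.        ,   1.        ]]), 'eye': array([1023.28155902,    3.90412703,  787.13241823]), 'orientation': array([-148.43943284,    0.65035985,   70.00693472])}
side steel
[... 565 characters left out ...]
[577. 159.   0.]
{'clock': 0.9, 'qpos': array([-7.60659869e+01,  1.71825063e+01,  8.71481879e+01,  8.20450049e-04,
        7.56713051e+01, -3.81648138e+00]), 'qd': array([-0.1267812 , -0.08836644,  0.03122066,  0.02787181, -0.11651096,
        0.00231883]), 'tau': array([-1.94858163e-03, -5.43346918e+01, -3.61984456e+01, -1.64462272e-04,
        6.71700291e-04,  4.84696341e-05]), 'position': array([ 167.66976189, -523.79665967,  231.27568968]), 'orientation': array([-1.79998058e+02, -9.26229316e-04,  1.77502914e+01]), 'ft_force': array([ 0.72787705, -0.15674909,  0.08613109]), 'wrist_torque': array([ 0.01447313, -0.0115273 , -0.01478302]), 'grasp_force': 0.0, 'finger_gap': 85.45206388338964}
```

View pictures.

```bash
python3 - <<'E'
import cv2
a=cv2.imread("pics/top0.png")[120:300,230:430]; cv2.imwrite("pics/top0c.png",cv2.resize(a,None,fx=3.3,fy=3.3,interpolation=cv2.INTER_CUBIC)[:600])
a=cv2.imread("pics/side0.png")[90:290,180:440]; cv2.imwrite("pics/side0c.png",cv2.resize(a,None,fx=3,fy=3,interpolation=cv2.INTER_CUBIC))
E
```

```text
(no output)
```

View pics/top0c.png

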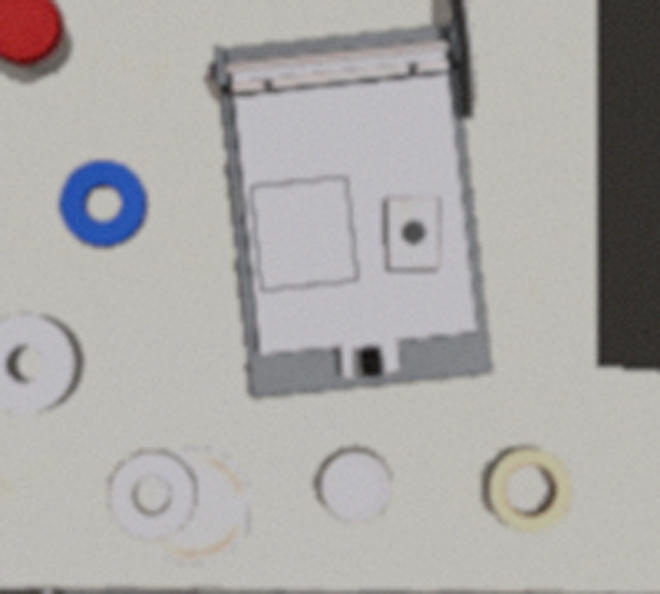

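View pics/side0c.png

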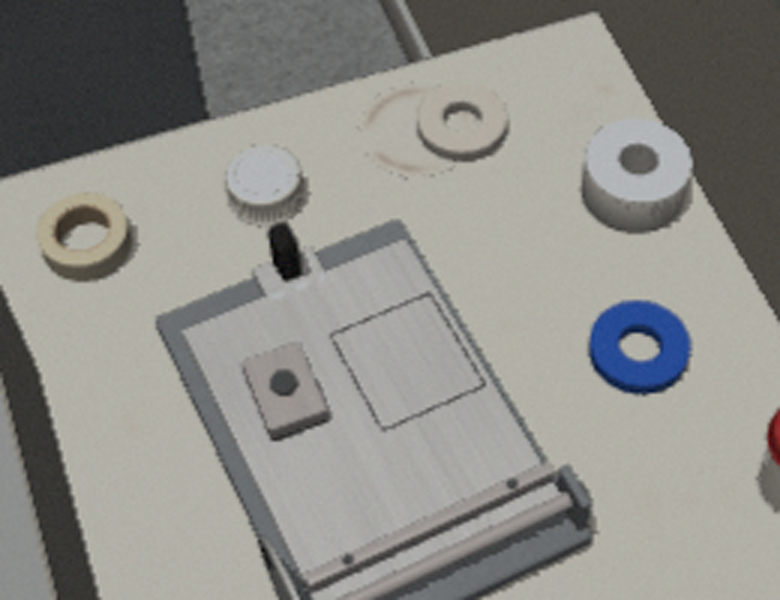

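```bash
python3 - <<'E'
from h import *
C=np.array([(250,186),(347,178),(357,279),(262,290)])/3.3+[230,120]
P=np.array([onz("top",c,38) for c in C]);print("box",P.round(),P.mean(0).round(1))
S=np.array([(331,335),(433,294),(485,383),(385,430)])/3+[180,90]
Q=np.array([onz("side",c,38) for c in S]);print("box side",Q.round(),Q.mean(0).round(1))
for A,o in((P,[0,1,2,3]),(Q,[3,2,1,0])):
    A=A[o]  # foot-left, foot-right order may differ
    print(np.linalg.norm(A-np.roll(A,1,0),axis=1).round(1),[np.degrees(np.arctan2(*(A[(i+1)%4]-A[i])[[1,0]])).round(1) for i in range(4)])
# grip fin top & ring from both cams
def tri(a,b):
    e1,d1=ray("top",a);e2,d2=ray("side",b)
    t=np.linalg.lstsq(np.c_[d1,-d2],e2-e1,rcond=None)[0];p,q=e1+d1*t[0],e2+d2*t[1];return ((p+q)/2).round(1),np.linalg.norm(p-q).round(1)
cr={}
for n in("top","side"):
    capture(n)
    for l in ("steel_ring","ref_block","plate_grip"):
        for r in spotter.silhouettes(n,l):
            m=r["region"].astype(np.uint8);ct=max(cv2.findContours(m,0,1)[0],key=cv2.contourArea)
            print(n,l,round(r["confidence"],2),np.round(r["at"]),cv2.boundingRect(ct))
            if len(ct)>5:print("   ",np.round(cv2.fitEllipse(ct)[0],1), onz(n,cv2.fitEllipse(ct)[0],12 if l=="steel_ring" else 54).round(1))
print("hole", tri(np.array([153,493])/3.3+[230,120], np.array([463,116])/3+[180,90]))
print("fin top", tri(np.array([370,360])/3.3+[230,120], np.array([283,232])/3+[180,90]))
E
```

```text
box [[633. 179.  38.]
 [639. 112.  38.]
 [569. 105.  38.]
 [561. 170.  38.]] [600.3 141.3  38. ]
box side [[571. 108.  38.]
 [565. 175.  38.]
 [634. 182.  38.]
 [643. 117.  38.]] [603.1 145.7  38. ]
[72.4 67.2 70.1 65.7] [np.float64(-84.9), np.float64(-174.1), np.float64(97.0), np.float64(7.1)]
[72.  65.6 69.  67.4] [np.float64(97.8), np.float64(-174.4), np.float64(-84.8), np.float64(7.1)]
top steel_ring 0.91 [276. 262.] (264, 256, 25, 27)
    [276. 269.] [419.9 247.   12. ]
top steel_ring 0.82 [259. 183.] (248, 169, 27, 25)
    [261.2 180.9] [624.5 284.9  12. ]
top ref_block 0.65 [354. 188.] (347, 179, 17, 23)
    [354.9 190. ] [600.8  67.9  54. ]
top plate_grip 0.72 [333. 179.] (301, 135, 74, 99)
    [337.1 181.5] [619.7 107.7  54. ]
top plate_grip 0.56 [280. 262.] (263, 256, 27, 27)
    [276.2 269.1] [424.6 241.1  54. ]
side steel_ring 0.6 [396. 200.] (376, 190, 35, 31)
    [393.1 204.9] [628.  286.7  12. ]
side steel_ring 0.57 [336. 123.] (319, 118, 30, 26)
    [333.7 130.1] [424.4 248.   12. ]
side ref_block 0.57 [275. 223.] (261, 204, 29, 33)
    [274.9 220.1] [606.7  69.6  54. ]
side plate_grip 0.84 [304. 232.] (241, 165, 125, 127)
    [301.4 228.6] [638.  106.7  54. ]
hole (array([419.4, 248.8,  10.3]), np.float64(4.8))
fin top (array([514.3,  97.9,  73.6]), np.float64(2.5))
```

Emit:
jog_arm --pt "2.8 -3.9 0" --pt "2.8 -3.9 0" --pt "2.8 -3.9 0" --pt "2.8 -3.9 0" --pt "2.8 -3.9 0" --yaw '[0, 0, 0, 0, 0]' --gripper '[-1, -1, -1, -1, -1]'

```text
clock: 1.8
position: [241.7, -293.6, 231.3]
orientation: [180.0, -0.0, 17.7]
ft_force: [0.4, -0.6, 0.2]
finger_gap: 85.4
grasp_force: 0.0
```

Emit:
jog_arm --pt "2.8 -3.9 0" --pt "2.8 -3.9 0" --pt "2.8 -3.9 0" --pt "2.8 -3.9 0" --pt "2.8 -3.9 0" --yaw '[0, 0, 0, 0, 0]' --gripper '[-1, -1, -1, -1, -1]'

```text
clock: 2.3
position: [315.5, -65.2, 231.7]
orientation: [180.0, -0.1, 17.7]
ft_force: [0.2, -0.7, 0.5]
finger_gap: 85.7
grasp_force: 0.0
```

Emit:
jog_arm --pt "2.8 -3.9 0" --pt "2.8 -3.9 0" --pt "2.8 -3.9 0" --pt "2.8 -3.9 0" --pt "2.8 -3.9 0" --yaw '[0, 0, 0, 0, 0]' --gripper '[-1, -1, -1, -1, -1]'

```text
clock: 2.8
position: [389.5, 163.7, 231.5]
orientation: [180.0, -0.0, 17.8]
ft_force: [1.2, -0.7, 0.6]
finger_gap: 85.6
grasp_force: 0.0
```

Emit:
jog_arm --pt "0 0 0" --pt "0 0 0" --pt "0 0 0" --pt "0 0 0" --pt "0 0 0" --yaw '[8, 8, 8, 8, 8]' --gripper '[-1, -1, -1, -1, -1]'

```text
clock: 3.3
position: [389.3, 161.4, 231.3]
orientation: [-180.0, -0.0, -22.6]
ft_force: [0.4, 0.2, 0.4]
finger_gap: 85.6
grasp_force: 0.0
```

Emit:
jog_arm --pt "0 0 0" --pt "0 0 0" --pt "0 0 0" --pt "0 0 0" --pt "0 0 0" --yaw '[-8, -8, -8, -8, -8]' --gripper '[-1, -1, -1, -1, -1]'

```text
clock: 3.8
position: [389.3, 161.4, 231.4]
orientation: [-180.0, -0.0, 18.1]
ft_force: [0.4, -0.5, 0.5]
finger_gap: 85.1
grasp_force: 0.0
```

Emit:
jog_arm --pt "0 0 0" --pt "0 0 0" --pt "0 0 0" --pt "0 0 0" --pt "0 0 0" --yaw '[-8, -8, -8, -8, -8]' --gripper '[-1, -1, -1, -1, -1]'

```text
clock: 4.3
position: [389.3, 161.4, 231.4]
orientation: [180.0, -0.0, 58.1]
ft_force: [0.6, -0.6, 0.3]
finger_gap: 85.7
grasp_force: 0.0
```

Emit:
jog_arm --pt "0 0 0" --pt "0 0 0" --pt "0 0 0" --pt "0 0 0" --pt "0 0 0" --yaw '[-8, -8, -8, -8, -7]' --gripper '[-1, -1, -1, -1, -1]'

```text
clock: 4.8
position: [389.3, 161.4, 231.4]
orientation: [180.0, -0.0, 97.1]
ft_force: [0.0, 0.3, -0.3]
finger_gap: 85.4
grasp_force: 0.0
```

Emit:
jog_arm --pt "4.1 2.06 0" --pt "4.1 2.06 0" --pt "0 0 4.5" --pt "0 0 4.5" --pt "0 0 4.5" --yaw '[0, 0, 0, 0, 0]' --gripper '[-1, -1, -1, -1, -1]'

```text
clock: 5.3
position: [420.5, 247.9, 94.8]
orientation: [180.0, -0.0, 96.8]
ft_force: [1.1, 0.7, -0.8]
finger_gap: 85.3
grasp_force: 0.0
```

```bash
python3 - <<'E'
from h import *
s=env.get_state();print(s["position"],s["orientation"])
ims=[]
for n,c in(("top",(276,262)),("side",(330,125))):
    a=capture(n)[:,:,::-1][c[1]-60:c[1]+60,c[0]-50:c[0]+50].copy();ims.append(cv2.resize(a,(400,480),interpolation=2))
cv2.imwrite("pics/a1.png",np.hstack(ims))
E
```

```text
[420.45091178 247.90925124  94.82927309] [ 1.79956271e+02 -1.47376776e-02  9.67849343e+01]
```

View pics/a1.png

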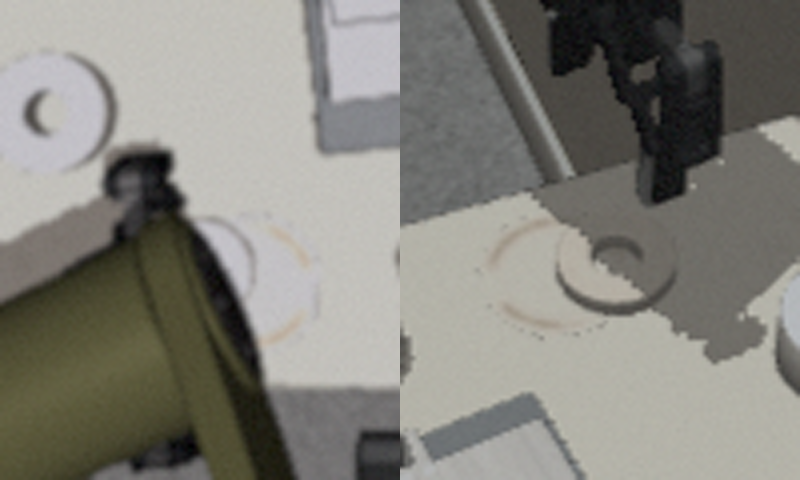

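The left view shows the gripper over the grey flat ring (top px 276,269). This is the thin uncoloured one in the row with the cap and tape. The blue one (261,182) and the tall roll (238,229) don't fit. Going down.

Emit:
jog_arm --pt "0 0 4.5" --pt "0 0 3.5" --pt "0 0 1.0" --pt "0 0 0.5" --pt "0 0 0" --yaw '[0, 0, 0, 0, 0]' --gripper '[-1, -1, -1, -1, -1]'

```text
clock: 5.9
position: [421.6, 248.1, 2.9]
orientation: [179.9, -0.0, 96.7]
ft_force: [0.1, 0.1, 0.9]
finger_gap: 85.4
grasp_force: 0.0
```

Emit:
jog_arm --pt "0 0 0.2" --pt "0 0 0" --pt "0 0 0" --pt "0 0 0" --pt "0 0 0" --yaw '[0, 0, 0, 0, 0]' --gripper '[-0.6, -0.5, -0.46, -0.46, -0.46]'

```text
clock: 6.4
position: [420.7, 247.7, -0.5]
orientation: [180.0, -0.0, 96.8]
ft_force: [-0.9, -0.3, 0.3]
finger_gap: 62.4
grasp_force: 0.0
```

Emit:
jog_arm --pt "0 0 0.3" --pt "0 0 0" --pt "0 0 0" --yaw '[0, 0, 0]' --gripper '[-0.46, -0.44, -0.44]'

```text
clock: 6.7
position: [420.5, 247.6, -3.9]
orientation: [-180.0, 0.0, 96.7]
ft_force: [-0.9, 1.0, 0.3]
finger_gap: 61.2
grasp_force: 0.0
```

Emit:
jog_arm --pt "0 0 0" --pt "0 0 0" --pt "0 0 0" --yaw '[0, 0, 0]' --gripper '[-0.42, -0.42, -0.42]'

```text
clock: 7.0
position: [420.5, 247.7, -3.7]
orientation: [-180.0, 0.0, 96.8]
ft_force: [-1.2, -0.3, -0.2]
finger_gap: 60.6
grasp_force: 4.3
```

Emit:
jog_arm --pt "0 0 0" --pt "0 0 0" --pt "0 0 0" --yaw '[0, 0, 0]' --gripper '[-0.38, -0.38, -0.38]'

```text
clock: 7.3
position: [420.7, 247.7, -3.5]
orientation: [180.0, -0.0, 96.8]
ft_force: [-3.0, -0.5, 6.5]
finger_gap: 59.1
grasp_force: 28.5
```

Emit:
jog_arm --pt "0 0 0" --pt "0 0 -1" --pt "0 0 -2" --pt "0 0 -4" --pt "0 0 0" --yaw '[0, 0, 0, 0, 0]' --gripper '[-0.36, -0.36, -0.36, -0.36, -0.36]'

```text
clock: 7.8
position: [422.6, 248.6, 70.8]
orientation: [179.6, -0.1, 96.8]
ft_force: [0.2, 0.0, -1.9]
finger_gap: 58.7
grasp_force: 43.3
```

```bash
python3 - <<'E'
from h import *
ims=[]
for n,c in(("top",(276,262)),("side",(330,115))):
    a=capture(n)[:,:,::-1][c[1]-60:c[1]+60,c[0]-50:c[0]+50].copy();ims.append(cv2.resize(a,(400,480),interpolation=2))
cv2.imwrite("pics/a2.png",np.hstack(ims))
E
```

```text
(no output)
```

View pics/a2.png

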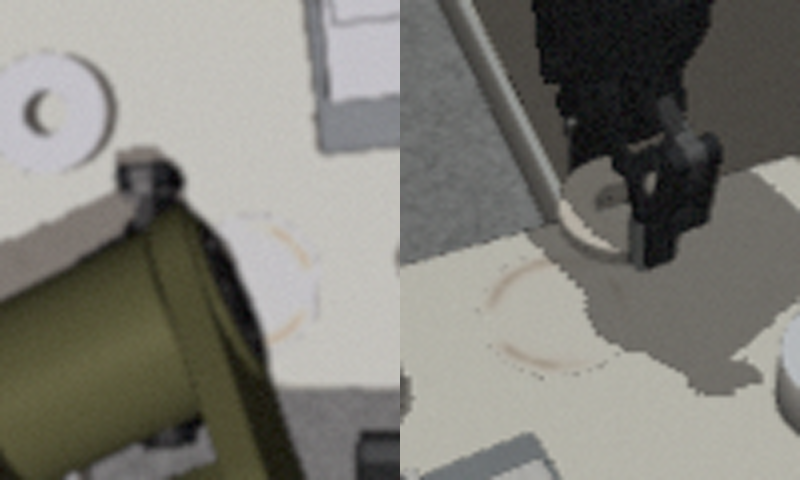

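Left view occluded. The right view shows the ring held between the fingertips at about (335,110) in the side picture, near level and clear of the bench. Moving to the box.

Emit:
jog_arm --pt "0 0 -3" --pt "0 0 -3" --pt "-1.0 1.35 0" --pt "-2.5 3.35 0" --pt "-2.5 3.35 0" --yaw '[0, 0, 0, 0, 0]' --gripper '[-0.36, -0.36, -0.36, -0.36, -0.36]'

```text
clock: 8.4
position: [508.2, 196.6, 124.7]
orientation: [-179.9, 0.0, 96.8]
ft_force: [0.9, 1.1, -1.6]
finger_gap: 59.2
grasp_force: 43.4
```

Emit:
jog_arm --pt "-2.5 3.35 0" --pt "-2.5 3.35 0" --pt "-1.5 2.0 0" --pt "0 0 0" --pt "0 0 0" --yaw '[0, 0, 0, 0, 0]' --gripper '[-0.36, -0.36, -0.36, -0.36, -0.36]'

```text
clock: 8.9
position: [601.1, 142.6, 123.9]
orientation: [-179.8, 0.0, 96.7]
ft_force: [0.4, 0.8, -2.5]
finger_gap: 58.7
grasp_force: 43.4
```

Emit:
jog_arm --pt "0 0 3" --pt "0 0 3" --pt "0 0 1.5" --pt "0 0 0" --pt "0 0 0" --yaw '[0, 0, 0, 0, 0]' --gripper '[-0.36, -0.36, -0.36, -0.36, -0.36]'

```text
clock: 9.4
position: [601.8, 143.6, 52.1]
orientation: [180.0, -0.0, 96.8]
ft_force: [0.7, 0.3, -2.1]
finger_gap: 58.7
grasp_force: 43.4
```

```bash
python3 - <<'E'
from h import *
print(env.get_state()["position"])
ims=[]
for n,c in(("top",(320,195)),("side",(316,205))):
    a=capture(n)[:,:,::-1][c[1]-60:c[1]+60,c[0]-50:c[0]+50].copy();ims.append(cv2.resize(a,(400,480),interpolation=2))
cv2.imwrite("pics/a3.png",np.hstack(ims))
E
```

```text
[601.81620745 143.55261511  52.06557783]
```

View pics/a3.png

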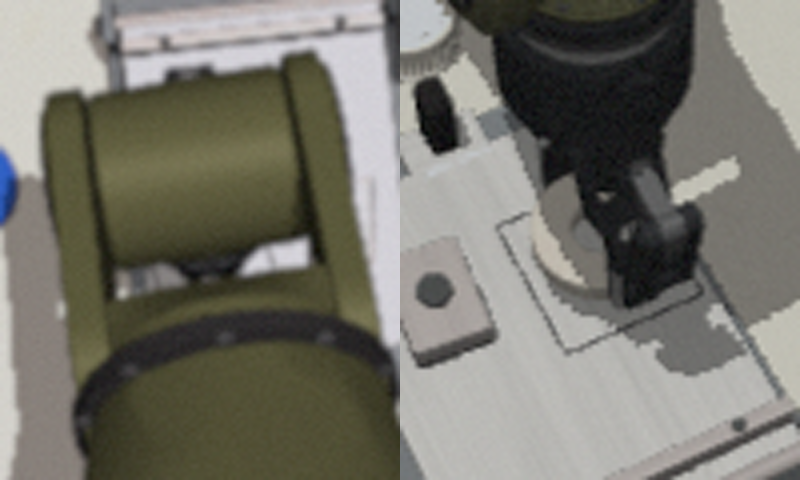

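The side view shows the ring hovering over the box (side px about 308,205), with the block clear at (288,210). Lowering.

Emit:
jog_arm --pt "0 0 0.8" --pt "0 0 0.6" --pt "0 0 0.1" --pt "0 0 0.1" --pt "0 0 0" --yaw '[0, 0, 0, 0, 0]' --gripper '[-0.36, -0.36, -0.36, -0.36, -0.36]'

```text
clock: 10.0
position: [601.7, 143.2, 35.2]
orientation: [-180.0, 0.0, 96.8]
ft_force: [-0.3, 0.8, -1.6]
finger_gap: 58.3
grasp_force: 43.4
```

Emit:
jog_arm --pt "0 0 0.05" --pt "0 0 0" --pt "0 0 0" --yaw '[0, 0, 0]' --gripper '[-0.38, -0.38, -0.38]'

```text
clock: 10.3
position: [601.7, 143.2, 34.9]
orientation: [180.0, 0.0, 96.8]
ft_force: [-0.4, 0.3, -1.5]
finger_gap: 58.8
grasp_force: 37.1
```

Emit:
jog_arm --pt "0 0 0.05" --pt "0 0 0" --pt "0 0 0" --yaw '[0, 0, 0]' --gripper '[-0.38, -0.38, -0.38]'

```text
clock: 10.6
position: [601.9, 143.2, 34.7]
orientation: [180.0, -0.0, 96.7]
ft_force: [-0.5, -1.1, 2.3]
finger_gap: 59.0
grasp_force: 37.7
```

Emit:
jog_arm --pt "0 0 0.02" --pt "0 0 0" --pt "0 0 0" --pt "0 0 0" --pt "0 0 0" --yaw '[0, 0, 0, 0, 0]' --gripper '[-0.4, -0.42, -0.44, -0.46, -0.55]'

```text
clock: 11.1
position: [601.5, 143.2, 33.9]
orientation: [-180.0, 0.0, 96.8]
ft_force: [0.9, 0.8, -0.4]
finger_gap: 66.4
grasp_force: 0.0
```

Emit:
jog_arm --pt "0 0 0" --pt "0 0 -0.5" --pt "0 0 -3" --pt "0 0 -4" --pt "0 0 -4" --yaw '[0, 0, 0, 0, 0]' --gripper '[-0.8, -0.9, -0.9, -0.9, -0.9]'

```text
clock: 11.6
position: [601.3, 143.2, 150.6]
orientation: [-180.0, 0.0, 96.7]
ft_force: [0.8, 0.0, 0.1]
finger_gap: 81.2
grasp_force: 0.0
```

Emit:
jog_arm --pt "-1.2 -3.1 0" --pt "-1.2 -3.1 0" --pt "-1.1 -3.0 0" --pt "0 0 0" --pt "0 0 0" --yaw '[8, 8, 8, 8, 8]' --gripper '[-0.5, 0, 0, 0, 0]'

```text
clock: 12.1
position: [509.2, 110.2, 149.9]
orientation: [180.0, -0.0, 56.4]
ft_force: [-0.4, -0.9, 0.8]
finger_gap: 42.8
grasp_force: 0.0
```

Emit:
jog_arm --pt "0 0 0" --pt "0 0 0" --pt "0 0 0" --pt "0 0 0" --pt "0 0 0" --yaw '[8, 8, 8, 8, 8]' --gripper '[0, 0, 0, 0, 0]'

```text
clock: 12.6
position: [509.7, 110.3, 149.5]
orientation: [180.0, -0.0, 16.4]
ft_force: [0.4, -0.3, -0.5]
finger_gap: 42.5
grasp_force: 0.0
```

Emit:
jog_arm --pt "0 0 0" --pt "0 0 0" --yaw '[8, 2.3]' --gripper '[0, 0]'

```text
clock: 12.8
position: [509.7, 110.3, 149.5]
orientation: [-180.0, -0.0, 6.1]
ft_force: [0.2, 0.1, 0.5]
finger_gap: 43.2
grasp_force: 0.0
```

```bash
python3 - <<'E'
from h import *
s=env.get_state();print(s["position"],s["orientation"])
ims=[]
for n,c in(("top",(330,195)),("side",(305,205))):
    im=capture(n)
    for l in("steel_ring","plate_start","ref_block"):
        for r in spotter.mark_of(n,l)[:2]: print(n,l,np.round(r["at"],1),round(r["confidence"],2),onz(n,r["at"],38).round(1))
    a=im[:,:,::-1][c[1]-60:c[1]+60,c[0]-50:c[0]+50].copy();ims.append(cv2.resize(a,(400,480),interpolation=2))
cv2.imwrite("pics/a4.png",np.hstack(ims))
E
```

```text
[509.66773059 110.29622596 149.52517724] [-1.79997950e+02 -2.61282939e-02  6.14857396e+00]
top steel_ring [321.4 192.4] 0.77 [596.3 142.9  38. ]
top steel_ring [336.  183.7] 0.68 [616.3 109.8  38. ]
top plate_start [321.4 189.9] 0.66 [602.  142.9  38. ]
top plate_start [351.6 192.1] 0.53 [597.4  74.3  38. ]
top ref_block [351.8 189.2] 0.63 [604.   73.8  38. ]
side steel_ring [316.2 207.8] 0.83 [599.3 147.2  38. ]
side steel_ring [393.4 204.1] 0.57 [639.9 278.4  38. ]
side plate_start [315.7 206.8] 0.79 [597.  147.1  38. ]
side ref_block [275.3 228.5] 0.76 [613.8  66.6  38. ]
side ref_block [209.4 172.7] 0.72 [458.7 -13.   38. ]
```

View pics/a4.png

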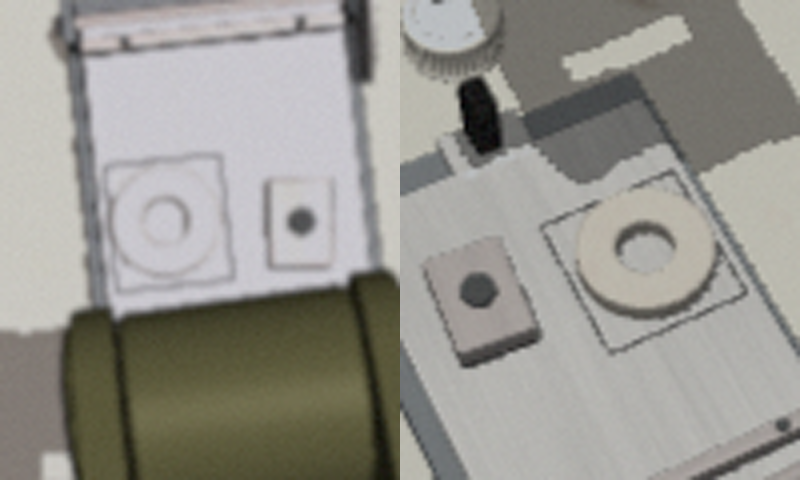

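The ring lies flat inside the box (top px about 321,190; side 366-ish in the crop). The block is untouched. Now to the grip.

Emit:
jog_arm --pt "0.32 1.3 0" --pt "0 0 3.5" --pt "0 0 3.5" --pt "0 0 2.5" --pt "0 0 1.0" --yaw '[0, 0, 0, 0, 0]' --gripper '[0, 0, 0, 0, 0]'

```text
clock: 13.7
position: [513.5, 96.9, 41.9]
orientation: [180.0, 0.2, 6.4]
ft_force: [0.3, 0.3, 0.8]
finger_gap: 42.5
grasp_force: 0.0
```

Emit:
jog_arm --pt "0 0 0" --pt "0 0 0" --pt "0 0 0" --pt "0 0 0" --yaw '[0, 0, 0, 0]' --gripper '[0.3, 0.45, 0.52, 0.52]'

```text
clock: 14.1
position: [514.8, 97.8, 45.1]
orientation: [-180.0, -0.1, 6.5]
ft_force: [0.4, 0.3, 0.1]
finger_gap: 20.4
grasp_force: 0.0
```

Emit:
jog_arm --pt "0 0 0" --pt "0 0 0" --pt "0 0 0" --yaw '[0, 0, 0]' --gripper '[0.6, 0.64, 0.64]'

```text
clock: 14.4
position: [514.6, 97.6, 44.5]
orientation: [180.0, -0.0, 6.5]
ft_force: [0.3, -3.2, 2.7]
finger_gap: 15.1
grasp_force: 1.5
```

Emit:
jog_arm --pt "0 0 0" --pt "0 0 0" --pt "0 0 0" --yaw '[0, 0, 0]' --gripper '[0.66, 0.67, 0.67]'

```text
clock: 14.7
position: [514.6, 97.1, 44.5]
orientation: [179.9, -0.0, 6.4]
ft_force: [0.1, -8.2, 4.6]
finger_gap: 14.0
grasp_force: 4.2
```

Emit:
jog_arm --pt "0 0.07 0" --pt "0 0 0" --pt "0 0 0" --yaw '[0, 0, 0]' --gripper '[0.67, 0.68, 0.68]'

```text
clock: 15.0
position: [514.5, 96.9, 44.2]
orientation: [180.0, -0.0, 6.4]
ft_force: [0.5, -5.3, 4.9]
finger_gap: 13.7
grasp_force: 9.4
```

Emit:
jog_arm --pt "0 0 0" --pt "0 0 0" --pt "0 0 0" --yaw '[0, 0, 0]' --gripper '[0.69, 0.7, 0.7]'

```text
clock: 15.3
position: [514.5, 96.9, 44.3]
orientation: [180.0, -0.0, 6.5]
ft_force: [-0.2, -4.7, 5.5]
finger_gap: 13.6
grasp_force: 32.0
```

Emit:
jog_arm --pt "0 0.04 0" --pt "0 0 0" --pt "0.01 0 -0.08" --pt "0.02 0 -0.1" --pt "0.02 0 -0.1" --yaw '[0, 0, 0, 0, 0]' --gripper '[0.692, 0.692, 0.692, 0.692, 0.692]'

```text
clock: 15.8
position: [514.6, 96.9, 45.8]
orientation: [-180.0, 0.0, 6.5]
ft_force: [7.6, 0.6, -14.2]
finger_gap: 13.3
grasp_force: 29.1
```

Emit:
jog_arm --pt "0.04 0 -0.15" --pt "0.04 0 -0.2" --pt "0.04 0 -0.2" --pt "0.04 0 -0.2" --pt "0.03 0 -0.15" --yaw '[0, 0, 0, 0, 0]' --gripper '[0.69, 0.69, 0.69, 0.69, 0.69]'

```text
clock: 16.3
position: [515.9, 97.0, 54.4]
orientation: [-180.0, 0.2, 6.5]
ft_force: [4.2, 0.2, -14.4]
finger_gap: 13.6
grasp_force: 28.7
```

```bash
cat > chk.py <<'E'
from h import *
import sys
s=env.get_state();p=s["position"]
print(round(s["clock"],2),p.round(1),s["ft_force"].round(1),round(s["grasp_force"],1))
# tilt from tcp rise: grasp height rise vs start 44.3
from scipy.optimize import brentq
dz=p[2]-44.3
th=brentq(lambda t:212*np.sin(t)+29*np.cos(t)-29-dz,-.2,.9);print("tilt~",round(th,3))
u=np.array([-.994,-.111,0]);w=np.array([.111,-.994,0]);O=np.array([601.7,143.5,0])+36*-w*-1 -20*u  # rig origin
def plate(px):  # side pixel -> plate coords (foot x, lane y) for plate top at tilt th
    e,d=ray("side",px);H=O-100*u+np.array([0,0,34.]);c,sn=np.cos(th),np.sin(th)
    n=-sn*u+c*np.array([0,0,1.]);a=c*u+sn*np.array([0,0,1.])
    q=e+d*(((H+4*n-e)@n)/(d@n))-H; return np.array([q@a-20,q@w+36]).round(1)
im=capture("side")
for l in("steel_ring","ref_block"):
    for r in spotter.mark_of("side",l)[:3]:
        f=plate(r["at"])
        if -20<f[0]<150 and -60<f[1]<130: print(l,np.round(r["at"],1),round(r["confidence"],2),f)
if len(sys.argv)>1:
    a=im[:,:,::-1][130:290,210:410];cv2.imwrite("pics/"+sys.argv[1],cv2.resize(a,None,fx=3,fy=3,interpolation=2))
E
python3 chk.py
```

```text
16.3 [515.9  97.   54.4] [  4.2   0.2 -14.4] 28.7
tilt~ 0.048
steel_ring [318.  205.1] 0.84 [102.8  -7.8]
steel_ring [316.6 205.3] 0.21 [103.5  -5.4]
ref_block [315.6 207.4] 0.7 [100.5  -1.9]
ref_block [276.2 223.6] 0.6 [101.8  73.3]
```

Emit:
jog_arm --pt "0.045 0 -0.21" --pt "0.045 0 -0.21" --pt "0.05 0 -0.21" --pt "0.05 0 -0.21" --pt "0.05 0 -0.21" --yaw '[0, 0, 0, 0, 0]' --gripper '[0.69, 0.69, 0.69, 0.69, 0.69]'

```text
clock: 16.95
position: [518.6, 97.3, 66.3]
orientation: [-180.0, 0.1, 6.5]
ft_force: [-4.9, 1.7, -12.2]
finger_gap: 13.3
grasp_force: 28.7
```

Emit:
jog_arm --pt "0.05 0 -0.21" --pt "0.055 0 -0.21" --pt "0.055 0 -0.21" --pt "0.055 0 -0.2" --pt "0.03 0 -0.1" --yaw '[0, 0, 0, 0, 0]' --gripper '[0.69, 0.69, 0.69, 0.69, 0.69]'

```text
clock: 17.45
position: [521.3, 97.6, 75.8]
orientation: [-180.0, 0.0, 6.5]
ft_force: [-4.6, 1.6, -13.0]
finger_gap: 13.4
grasp_force: 28.4
```

```bash
python3 chk.py a5.png
```

```text
17.45 [521.3  97.6  75.8] [ -4.6   1.6 -13. ] 28.4
tilt~ 0.151
steel_ring [317.3 204.4] 0.62 [99.6 -4.2]
ref_block [276.8 223. ] 0.91 [97.6 73.7]
```

View pics/a5.png

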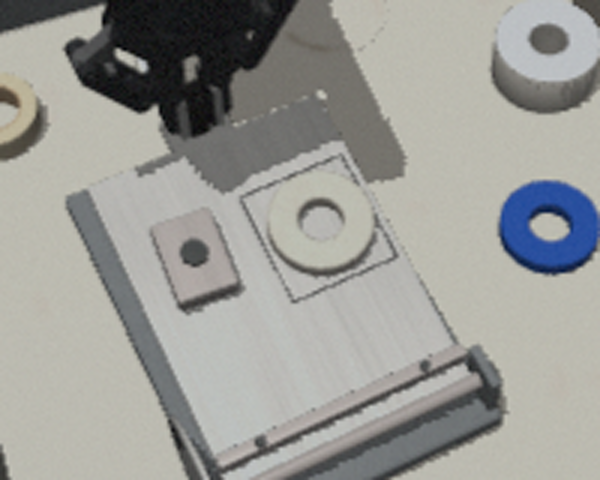

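The plate is up at about 0.15 rad, with the ring (side px 317,204) and block still in place. Raising in small steps now.

Emit:
jog_arm --pt "0.033 0 -0.1" --pt "0.033 0 -0.1" --pt "0.033 0 -0.1" --pt "0.033 0 -0.1" --pt "0 0 0" --yaw '[0, 0, 0, 0, 0]' --gripper '[0.69, 0.69, 0.69, 0.69, 0.69]'

```text
clock: 18.1
position: [522.6, 97.7, 79.8]
orientation: [-180.0, 0.1, 6.5]
ft_force: [-4.7, 1.6, -10.0]
finger_gap: 13.3
grasp_force: 28.5
```

```bash
python3 chk.py
```

```text
18.1 [522.6  97.7  79.8] [ -4.7   1.6 -10. ] 28.5
tilt~ 0.17
steel_ring [313.5 203.8] 0.79 [102.6   1.9]
steel_ring [341.9 252.8] 0.49 [ 3.2 -2.5]
ref_block [271.6 222.7] 0.93 [101.1  81.8]
ref_block [315.4 201.3] 0.58 [105.5  -3.2]
```

Emit:
jog_arm --pt "0.032 0 -0.1" --pt "0.032 0 -0.1" --pt "0.032 0 -0.1" --pt "0.032 0 -0.1" --pt "0 0 0" --yaw '[0, 0, 0, 0, 0]' --gripper '[0.69, 0.69, 0.69, 0.69, 0.69]'

```text
clock: 18.75
position: [523.9, 97.9, 83.9]
orientation: [-180.0, 0.0, 6.5]
ft_force: [-5.6, 2.1, -10.1]
finger_gap: 13.2
grasp_force: 28.4
```

```bash
python3 chk.py
```

```text
18.75 [523.9  97.9  83.9] [ -5.6   2.1 -10.1] 28.4
tilt~ 0.19
steel_ring [318.3 201.3] 0.56 [102.6  -7.2]
steel_ring [303.5 237.6] 0.25 [54.  44.4]
ref_block [273.6 221.3] 0.89 [101.2  78. ]
```

Emit:
jog_arm --pt "0.033 0 -0.1" --pt "0.033 0 -0.1" --pt "0.033 0 -0.1" --pt "0.033 0 -0.1" --pt "0 0 0" --yaw '[0, 0, 0, 0, 0]' --gripper '[0.69, 0.69, 0.69, 0.69, 0.69]'

```text
clock: 19.4
position: [525.4, 98.0, 87.9]
orientation: [-180.0, 0.0, 6.5]
ft_force: [-4.6, 3.7, -9.6]
finger_gap: 13.4
grasp_force: 28.3
```

```bash
python3 chk.py
```

```text
19.4 [525.4  98.   87.9] [-4.6  3.7 -9.6] 28.3
tilt~ 0.21
steel_ring [315.4 202.7] 0.96 [101.7  -0.9]
ref_block [275.  220.3] 0.61 [101.2  75.5]
```

Emit:
jog_arm --pt "0.036 0 -0.1" --pt "0.036 0 -0.1" --pt "0.036 0 -0.1" --pt "0.036 0 -0.1" --pt "0 0 0" --yaw '[0, 0, 0, 0, 0]' --gripper '[0.69, 0.69, 0.69, 0.69, 0.69]'

```text
clock: 20.05
position: [526.9, 98.2, 91.9]
orientation: [-180.0, -0.0, 6.5]
ft_force: [-4.7, 3.4, -10.5]
finger_gap: 13.1
grasp_force: 28.1
```

```bash
python3 chk.py
```

```text
20.05 [526.9  98.2  91.9] [ -4.7   3.4 -10.5] 28.1
tilt~ 0.23
steel_ring [316.9 198.9] 0.84 [106.2  -5.7]
ref_block [272.7 217.6] 0.71 [106.5  77.4]
```

Emit:
jog_arm --pt "0.038 -0.01 -0.1" --pt "0.038 -0.01 -0.1" --pt "0.038 0 -0.1" --pt "0.038 0 -0.1" --pt "0 0 0" --yaw '[0, 0, 0, 0, 0]' --gripper '[0.69, 0.69, 0.69, 0.69, 0.69]'

```text
clock: 20.7
position: [528.5, 98.4, 95.9]
orientation: [180.0, -0.0, 6.4]
ft_force: [-4.1, 1.1, -9.8]
finger_gap: 13.3
grasp_force: 28.1
```

```bash
python3 chk.py
```

```text
20.7 [528.5  98.4  95.9] [-4.1  1.1 -9.8] 28.1
tilt~ 0.25
steel_ring [317.1 200.4] 0.68 [103.   -4.2]
ref_block [273.4 217.7] 0.58 [105.2  76.7]
```

Emit:
jog_arm --pt "0.04 0 -0.1" --pt "0.04 0 -0.1" --pt "0.04 0 -0.1" --pt "0.04 0 -0.1" --pt "0 0 0" --yaw '[0, 0, 0, 0, 0]' --gripper '[0.69, 0.69, 0.69, 0.69, 0.69]'

```text
clock: 21.35
position: [530.2, 98.6, 99.9]
orientation: [180.0, -0.0, 6.5]
ft_force: [-2.9, 1.7, -10.7]
finger_gap: 13.5
grasp_force: 27.8
```

```bash
python3 chk.py a6.png
```

```text
21.35 [530.2  98.6  99.9] [ -2.9   1.7 -10.7] 27.8
tilt~ 0.27
steel_ring [318.3 205.4] 0.92 [93.6 -1.6]
ref_block [275.4 215.6] 0.63 [106.6  72.5]
```

View pics/a6.png

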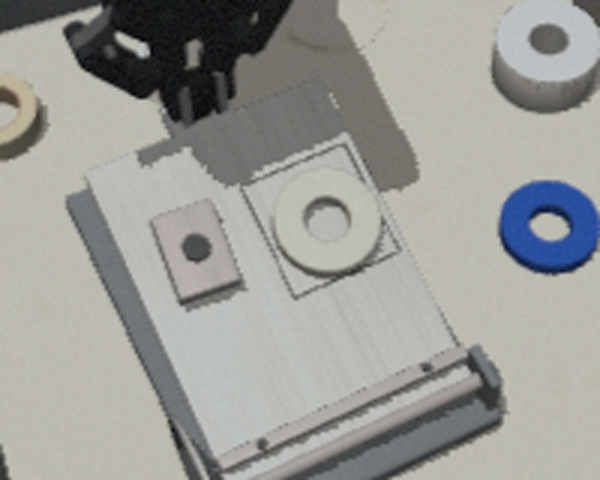

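The ring (side px about 319,204) has begun to slip toward the lower box edge. Holding still to watch.

Emit:
jog_arm --pt "0 0 0" --pt "0 0 0" --pt "0 0 0" --pt "0 0 0" --pt "0 0 0" --yaw '[0, 0, 0, 0, 0]' --gripper '[0.69, 0.69, 0.69, 0.69, 0.69]'

```text
clock: 22.0
position: [530.2, 98.6, 99.9]
orientation: [180.0, -0.0, 6.5]
ft_force: [-1.3, 1.5, -7.2]
finger_gap: 13.6
grasp_force: 28.2
```

```bash
python3 chk.py
```

```text
22.0 [530.2  98.6  99.9] [-1.3  1.5 -7.2] 28.2
tilt~ 0.271
steel_ring [331.2 231.5] 0.89 [43.3 -1.7]
ref_block [277.  219.4] 0.95 [99.5 72.8]
ref_block [318.4 200.9] 0.63 [100.8  -5.3]
```

Emit:
jog_arm --pt "0 0 0" --pt "0 0 0" --pt "0 0 0" --pt "0 0 0" --pt "0 0 0" --yaw '[0, 0, 0, 0, 0]' --gripper '[0.69, 0.69, 0.69, 0.69, 0.69]'

```text
clock: 22.65
position: [530.2, 98.6, 99.9]
orientation: [-180.0, -0.0, 6.4]
ft_force: [-0.7, 0.1, -4.7]
finger_gap: 13.2
grasp_force: 28.6
```

```bash
python3 chk.py a7.png
```

```text
22.65 [530.2  98.6  99.9] [-0.7  0.1 -4.7] 28.6
tilt~ 0.27
steel_ring [335.8 232.3] 0.87 [38.9 -8.2]
ref_block [275.4 217.1] 0.64 [104.3  73.6]
```

View pics/a7.png

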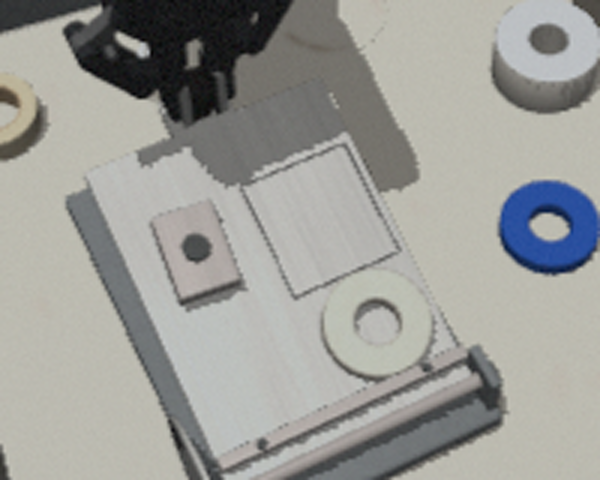

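The ring rests against the foot stop (side px about 336,237) and the block has not moved. Letting go of the grip gently.

Emit:
jog_arm --pt "0 0 0" --pt "0 0 0" --pt "0 0 0" --pt "0 0 0" --pt "0 0 0" --yaw '[0, 0, 0, 0, 0]' --gripper '[0.68, 0.67, 0.65, 0.6, 0.5]'

```text
clock: 23.3
position: [530.2, 98.6, 99.9]
orientation: [180.0, -0.0, 6.5]
ft_force: [-0.1, -0.2, -0.4]
finger_gap: 21.4
grasp_force: 0.0
```

Emit:
jog_arm --pt "0 0 0" --pt "0 0 0" --pt "0 0 0" --pt "0 0 0" --pt "0 0 0" --yaw '[0, 0, 0, 0, 0]' --gripper '[0.3, 0.2, 0.2, 0.2, 0.2]'

```text
clock: 23.8
position: [530.0, 98.6, 99.7]
orientation: [-180.0, 0.0, 6.5]
ft_force: [-0.0, 0.2, 0.0]
finger_gap: 34.3
grasp_force: 0.0
```

```bash
python3 chk.py a8.png
```

```text
23.8 [530.   98.6  99.7] [-0.   0.2  0. ] 0.0
tilt~ 0.269
steel_ring [333.4 235.5] 0.63 [35.6 -2. ]
ref_block [273.9 218.9] 0.75 [102.5  77.1]
```

View pics/a8.png

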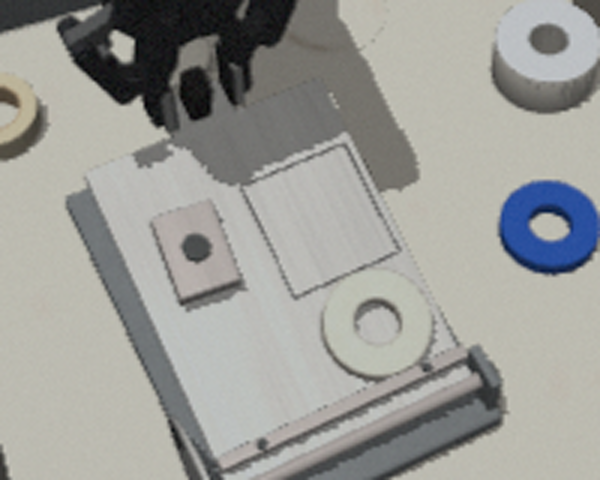

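The plate stands by itself, the ring is at the stop, and the block is in place. Handing in.

```bash
python3 -c "
from plant import env
print(env.sign_off())"
```

```text
the job is handed in; nothing more can be done
None
```

The job is handed in (it returned no verdict): the ring slid by itself to the foot stop at about 0.27 rad, the plate stands there released, and the reference block did not slide.

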